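# Count three puck lights into the charging bay

### The job

Slide round puck lights into the open-fronted wooden charging bay until it holds exactly three of them, counting any that is already there, lying flat, right way up, with none sticking out of the mouth. Leave the remaining light wholly outside the bay, flat on the plank. The square soap tin does not count and may stay wherever it is; leave the tumbler, torch, round lidded box and book undisturbed.

Things in the scene. Friction and masses are not known exactly. Their poses are not given: they have to be found in the camera images.
- bay: charging bay: low three-sided wooden frame fixed on the plank, no floor. Origin on the plank, mid inner space; z up. Inside x -65..65 mm, y -220..220 mm; walls 10 mm thick, 34 mm high, at +x (back) and both y ends; open at x = -65 mm (its mouth), facing roughly towards the robot. At the start it holds one thing, anywhere along it: a puck light or the soap tin
- puck_a: round white plastic puck light, a disc 76 mm across, 28 mm high (upright rim to 23 mm, shallow clear lens above), about 0.11 kg, lying flat; slides on the plank with ordinary friction. Origin: centre of its underside, z up. All four are alike; at the start any one of them, or none, lies in the bay
- puck_b: round white plastic puck light, a disc 76 mm across, 28 mm high (upright rim to 23 mm, shallow clear lens above), about 0.11 kg, lying flat; slides on the plank with ordinary friction. Origin: centre of its underside, z up. All four are alike; at the start any one of them, or none, lies in the bay
- puck_c: round white plastic puck light, a disc 76 mm across, 28 mm high (upright rim to 23 mm, shallow clear lens above), about 0.11 kg, lying flat; slides on the plank with ordinary friction. Origin: centre of its underside, z up. All four are alike; at the start any one of them, or none, lies in the bay
- puck_d: round white plastic puck light, a disc 76 mm across, 28 mm high (upright rim to 23 mm, shallow clear lens above), about 0.11 kg, lying flat; slides on the plank with ordinary friction. Origin: centre of its underside, z up. All four are alike; at the start any one of them, or none, lies in the bay
- tin: square white soap tin, 70 x 70 x 24 mm, 0.12 kg, loose, not a puck light; it may lie in the bay or among the lights outside, and it may be nudged. Origin: centre of its underside
- tumbler: glass tumbler, 74 mm across, 95 mm high, standing; origin at the centre of its underside. Not part of the job
- torch: battery torch lying, 180 mm long along its x, 48 mm thick with six-sided ends; origin on the plank at mid-length. Not part of the job
- round_box: round plastic box with hinged lid, shut, 114 mm across, 49 mm high: clearly larger than a puck light and not one; origin at the centre of its underside. Not part of the job
- book: closed book lying flat, 130 x 190 x 24 mm (x, y, z); origin at the centre of its underside. Not part of the job
Mind the look-alikes: they are no part of the job. What is shaped like the puck_c but turquoise or yellow is not meant. Leave any orange look-alike of the puck_d alone.

How it is judged:
At the end, for the whole second after the job is handed in: Exactly three of the four puck lights are in the bay (sticking out of its mouth by 7 mm at most), the other one outside it (overlapping its outline by 6 mm at most); all four lie flat on the plank, right way up (within 7 degrees), not stacked, at rest ((((x of puck_a in the frame of bay between -0.034 and 0.05 m and y of puck_a in the frame of bay between -0.2 and 0.2 m) and (x of puck_b in the frame of bay between -0.034 and 0.05 m and y of puck_b in the frame of bay between -0.2 and 0.2 m) and (x of puck_c in the frame of bay between -0.034 and 0.05 m and y of puck_c in the frame of bay between -0.2 and 0.2 m) and (x of puck_d in the frame of bay below -0.097 m or x of puck_d in the frame of bay above 0.107 m or y of puck_d in the frame of bay below -0.262 m or y of puck_d in the frame of bay above 0.262 m)) or ((x of puck_a in the frame of bay between -0.034 and 0.05 m and y of puck_a in the frame of bay between -0.2 and 0.2 m) and (x of puck_b in the frame of bay between -0.034 and 0.05 m and y of puck_b in the frame of bay between -0.2 and 0.2 m) and (x of puck_c in the frame of bay below -0.097 m or x of puck_c in the frame of bay above 0.107 m or y of puck_c in the frame of bay below -0.262 m or y of puck_c in the frame of bay above 0.262 m) and (x of puck_d in the frame of bay between -0.034 and 0.05 m and y of puck_d in the frame of bay between -0.2 and 0.2 m)) or ((x of puck_a in the frame of bay between -0.034 and 0.05 m and y of puck_a in the frame of bay between -0.2 and 0.2 m) and (x of puck_b in the frame of bay below -0.097 m or x of puck_b in the frame of bay above 0.107 m or y of puck_b in the frame of bay below -0.262 m or y of puck_b in the frame of bay above 0.262 m) and (x of puck_c in the frame of bay between -0.034 and 0.05 m and y of puck_c in the frame of bay between -0.2 and 0.2 m) and (x of puck_d in the frame of bay between -0.034 and 0.05 m and y of puck_d in the frame of bay between -0.2 and 0.2 m)) or ((x of puck_a in the frame of bay below -0.097 m or x of puck_a in the frame of bay above 0.107 m or y of puck_a in the frame of bay below -0.262 m or y of puck_a in the frame of bay above 0.262 m) and (x of puck_b in the frame of bay between -0.034 and 0.05 m and y of puck_b in the frame of bay between -0.2 and 0.2 m) and (x of puck_c in the frame of bay between -0.034 and 0.05 m and y of puck_c in the frame of bay between -0.2 and 0.2 m) and (x of puck_d in the frame of bay between -0.034 and 0.05 m and y of puck_d in the frame of bay between -0.2 and 0.2 m))) and angle between each of puck_a, puck_b, puck_c, puck_d's own z axis and vertical below 0.12 rad and height (world z) of puck_a between -0.01 and 0.008 m and height (world z) of puck_b between -0.01 and 0.008 m and height (world z) of puck_c between -0.01 and 0.008 m and height (world z) of puck_d between -0.01 and 0.008 m and linear speed of each of puck_a, puck_b, puck_c, puck_d below 0.02 m/s); the robot touches nothing.
It fails at once if the glass tumbler is moved more than 30 mm or tipped (distance of tumbler from where it was at the start of the episode above 0.03 m or angle between tumbler's own z axis and vertical above 0.3 rad).
It fails at once if the torch, round box or book is moved more than 30 mm (distance of any of torch, round_box, book from where it was at the start of the episode above 0.03 m).
It also fails if it takes over 72 s, if anything falls off the work surface, if the arm or the gripper's body presses on something with over 40 N, if the wrist force passes 120 N, or if a joint passes its speed limit or range.

### The arm

A 6-joint arm with a two-finger parallel gripper is mounted at the origin on the work surface. World frame = base frame: x ahead of the robot, y to its left, z up, the work surface at z = 0. Lengths are in m, angles in rad, forces in N, time in s.
With the tool pointing down it reaches from about 0.375 to 0.975 m from the base axis. Payload 3.8 kg.
Tool frame: the origin (TCP) lies midway between the tips of the shut fingers; the grasp point (between the pads) lies 19 mm behind it; z points along the fingers, y is the line along which they close (so a half turn about z gives the same grasp; the last joint's range is limited). The gripper opens to 85 mm and grips with 20 to 120 N. Pads are 22 mm wide; open, the fingers measure 114 mm over their backs; the gripper's body (76 mm by 85 mm) begins 54 mm behind the grasp point. The pads swing forward as they close: fully open they stand 13 mm farther back than shut.
Start: joints at [-1.21, 0.264, 1.604, -0, 1.274, -0.037], TCP at [0.261, -0.622, 0.231] pointing down, gripper open.
Joint ranges: [-2.63, 2.63], [-0.94, 2.18], [0.31, 2.57], [-1.31, 4.45], [0, 2.66], [-2.55, 2.55]. Speed limits (rad/s): [2.57, 2.57, 3.14, 3.14, 3.14, 3.14].

### API

Orientations are given as a rotation vector (axis times angle).
In Python, from workcell import bot gives the robot as it stands.
- The arm moves only by the tool servo_tool, never from a script. Its argument "series" is a list of rows, each a list of 7 numbers: the shift along the world's x, y, z in units of 0.15 m (1.0 is 0.15 m), then the turn, a rotation vector about the world's x, y, z in units of 180 degrees (1.0 is 180 degrees), then the closure, from 0 (fully open) to 1 (shut). A call has 1 to 20 rows; each row is the pose to reach, as a shift and turn from the pose commanded when the call began, turning the shorter way round; what a row does not reach only later rows make up. A row lasts 1/10 s, in which the tool goes at most 50 mm and 8.59 degrees, less where a joint would pass 70% of its speed; a pose out of reach is approached as far as the arm can. A call with a number of a shift or a turn outside -1 to 1 is refused whole. A call with a gripper value outside its range is refused whole. The fingers move at their own pace and stop on an object; "newtons" is the grip in N (left out, the last holds). Time passes only in rows, so rows that repeat a pose let the fingers close. It gives the time, the measured TCP pose, the force, the opening and the grip force at its end, in the units of the state.
- bot.read_state(): the state, without advancing time (a new reading comes with each control period).
- bot.read_camera(name): name is "side" or "top"; returns the picture (400x640x3 uint8, red, green, blue); there is no depth.
- bot.camera_info(name): a dict with "vertical_fov" (degrees; the focal length in pixels is half the picture's height over the tangent of half this angle, whatever the lens; pixels are square), "cx", "cy" (the principal point, pixels), "R" (3x3) and "t" (3): a world point X has camera coordinates R X + t. Camera axes: x right, y down, z forward; pixel columns grow to the right and rows downward; lengths in m; the calibration is good to about 2 mm. A picture is of the moment at which its call begins. camera_info takes no time and is no camera call.
- bot.finish_job(): hands the job in; it is judged then, once.
Trained networks look in the newest picture that a camera, given by its name, has taken for a name from the list of things; names that differ only in an ending like _2 or _b are one class to them, and where a whole thing is asked for, a point or a joint stands for the part that bears it (a point fixed in the world has none). Each returns a list of dicts, best first, with "score" (0 to 1); they miss things now and then, are a little off and sometimes report something else, mostly with a low value. They report only what shows in the picture. A call takes as long as a camera call. They do not tell look-alikes from the thing itself.
- bot.recognise(target, camera): "box" ([left, top, right, bottom] as shares, 0 to 1, of the picture: columns of its width, rows of its height, round what is visible of it).
- bot.trace(target, camera): "mask" (400x640 bool, what is visible of it) and "box" ([left, top, right, bottom] as shares, 0 to 1, of the picture: columns of its width, rows of its height, round what is visible of it).
- bot.mark_of(target, camera): "at" ([row, column] as shares, 0 to 1, of the picture: columns of its width, rows of its height: a listed point, or the origin of a listed thing).
The state is a dict: "time": time; "q": joint angles; "joint_vel": joint speeds; "joint_torque": joint torques, N m; "tool_pos": TCP position; "tcp_rot": TCP orientation; "wrist_force": force on the tool from outside, world axes, zero at the start; "torque": the same for the moment, N m; "width": opening from 0.0 (shut) to 1.0 (fully open); "grip_force": force on a finger pad.
Only numpy, scipy, OpenCV 4.12 (cv2) and the standard library are available. Lean on these libraries where they do the work, as an engineer would, in place of code of your own. Each camera call takes 0.05 s, during which the arm holds its last target. There are 200 camera calls.

## Working session

There is one attempt and no reset: what is moved stays moved. The work goes in short steps, Python scripts to look and compute and a tool call to move; the robot and the scene stay as the last step left them, time stands still between calls to the robot, and variables do not carry over. Pictures are saved under pics/ and viewed, at most 10 in all, crops included, and the job is handed in when it is done.

Besides the shell and the picture viewer there is one more tool, called after "Emit:" as a command line: name --pt "numbers of a row" for each row, then --argument value for the rest. servo_tool: Moves the arm, as the interface text tells. Shifts and turns lie within -1 to 1; 1 stands for 0.15 m of shift or 180 degrees of turn. Its arguments: {"type":"object","properties":{"series":{"type":"array","items":{"type":"array","items":{"type":"number"}}},"newtons":{"type":"number"}},"required":["series"]}

```bash
mkdir -p pics; cat > h.py <<'E'
import numpy as np, cv2
from workcell import bot
def snap(c,n):
    im=bot.read_camera(c); cv2.imwrite('pics/'+n,im[:,:,::-1]); return im
def ground(c,u,v,z=0.):
    i=bot.camera_info(c); f=200/np.tan(np.radians(i['vertical_fov'])/2)
    R=np.array(i['R']);t=np.array(i['t']); d=R.T@np.array([(u-i['cx'])/f,(v-i['cy'])/f,1]); o=-R.T@t
    return o+d*(z-o[2])/d[2]
def pix(c,X):
    i=bot.camera_info(c); f=200/np.tan(np.radians(i['vertical_fov'])/2)
    p=np.array(i['R'])@np.array(X)+np.array(i['t']); return f*p[:2]/p[2]+[i['cx'],i['cy']]
E
python3 - <<'E'
from h import *
snap('top','t0.png');snap('side','s0.png')
for c in('top','side'): print(c,{k:np.round(v,3).tolist() for k,v in bot.camera_info(c).items() if not isinstance(v,str)})
for n in['puck_a','tin','bay','tumbler','torch','round_box','book']:
    for r in bot.mark_of(n,'top'):
        v,u=r['at'];v*=400;u*=640; print(n,round(r['score'],2),round(u),round(v),ground('top',u,v).round(3))
E
```

```text
top {'vertical_fov': 44.346, 'cx': 314.906, 'cy': 198.712, 'R': [[-0.01, -1.0, 0.006], [-0.975, 0.008, -0.224], [0.224, -0.008, -0.975]], 't': [-0.029, 0.518, 1.825]}
side {'vertical_fov': 50.98, 'cx': 316.14, 'cy': 198.146, 'R': [[-0.902, -0.431, 0.017], [-0.309, 0.618, -0.723], [0.301, -0.657, -0.691]], 't': [0.441, 0.212, 1.253]}
puck_a 0.82 372 249 [ 0.328 -0.254  0.   ]
puck_a 0.78 291 250 [0.327 0.06  0.   ]
puck_a 0.76 377 220 [ 0.443 -0.277  0.   ]
puck_a 0.72 234 249 [0.336 0.281 0.   ]
puck_a 0.68 322 225 [ 0.427 -0.063  0.   ]
puck_a 0.65 320 170 [ 0.651 -0.056  0.   ]
puck_a 0.61 216 222 [0.44  0.354 0.   ]
puck_a 0.29 272 224 [0.431 0.134 0.   ]
tin 0.75 271 224 [0.431 0.137 0.   ]
tumbler 0.82 207 173 [0.64  0.395 0.   ]
torch 0.7 175 225 [0.432 0.513 0.   ]
round_box 0.93 401 178 [ 0.613 -0.382  0.   ]
book 0.98 446 232 [ 0.393 -0.546  0.   ]
```

View pics/t0.png

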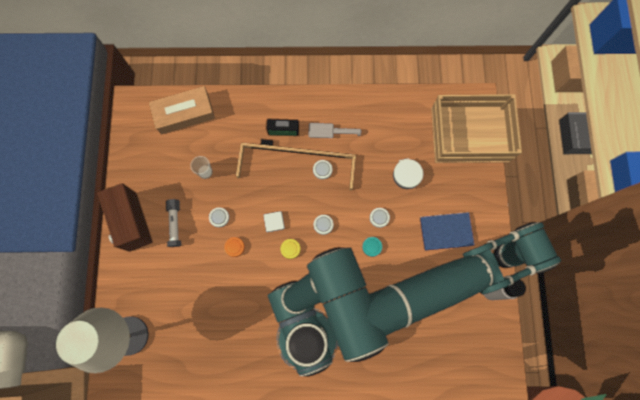

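View pics/s0.png

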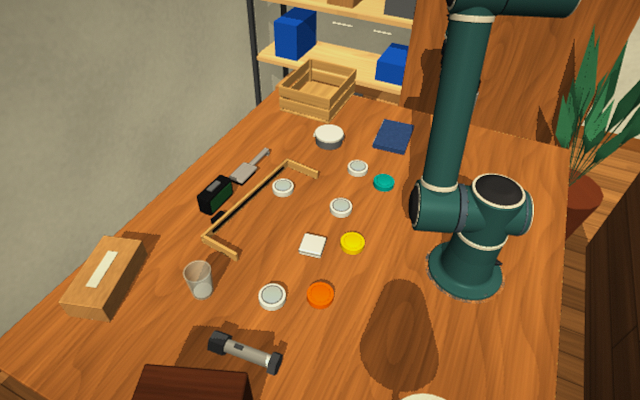

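The pictures show one white light in the bay at top px (322,169). Three more lie outside at (379,217), (323,224) and (218,217), with the tin at (273,222). The orange, yellow and turquoise discs are decoys. The bay's corners are near (238,175), (242,144), (355,155) and (352,187). Two more lights are needed, and the middle and right ones are the easiest.

```bash
python3 - <<'E'
from h import *
from scipy.optimize import least_squares
for c in('top','side'):
    im=bot.read_camera(c)
    for n in['puck_a','tin']:
        for r in bot.trace(n,c):
            m=r['mask']
            if m.sum()<20: continue
            col=np.median(im[m],0).astype(int)
            x,y,w,h=cv2.boundingRect(m.astype(np.uint8)); v,u=np.nonzero(m)
            print(c,n,round(r['score'],2),(round(u.mean()),round(v.mean())),w,h,col.tolist(),ground(c,u.mean()+.0,v.mean()+.0,.014)[:2].round(3))
    if c=='top':
        t=im
for r in bot.trace('bay','side')[:1]+[]: print('bay',r['score'])
# bay: outer top corners
P=np.array([[-65,230],[75,230],[75,-230],[-65,-230]])/1000
U={'top':[(237,175),(242,144),(355,155),(352,188)]}
def res(p):
    c,s=np.cos(p[2]),np.sin(p[2]);o=[]
    for q,u in zip(P,U['top']): o+=list(pix('top',[p[0]+c*q[0]-s*q[1],p[1]+s*q[0]+c*q[1],.034])-u)
    return np.array(o)
s=least_squares(res,[.68,.02,0]);print(s.x.round(3),s.fun.round(1))
b=cv2.resize(t[135:265,200:400],None,fx=4,fy=4,interpolation=cv2.INTER_CUBIC)
c,sn=np.cos(s.x[2]),np.sin(s.x[2])
for q in [(-65,220),(65,220),(65,-220),(-65,-220)]+[(-65,230),(75,230),(75,-230),(-65,-230)]:
    q=np.array(q)/1000;k=pix('top',[s.x[0]+c*q[0]-sn*q[1],s.x[1]+sn*q[0]+c*q[1],.034])
    cv2.circle(b,tuple(((k-[200,135]+.5)*4).astype(int).tolist()),3,(255,0,0),-1)
cv2.imwrite('pics/b.png',b[:,:,::-1])
E
```

```text
top puck_a 0.88 (234, 246) 20 20 [211, 120, 57] [0.342 0.28 ]
top puck_a 0.85 (323, 224) 20 19 [177, 181, 171] [ 0.426 -0.064]
top puck_a 0.79 (379, 217) 19 19 [177, 181, 171] [ 0.452 -0.283]
top puck_a 0.62 (289, 249) 20 21 [214, 196, 76] [0.332 0.065]
top puck_a 0.57 (371, 246) 20 20 [61, 156, 141] [ 0.338 -0.25 ]
top puck_a 0.55 (218, 217) 18 19 [176, 179, 170] [0.459 0.342]
top puck_a 0.51 (322, 169) 19 19 [177, 180, 169] [ 0.648 -0.063]
top tin 0.61 (273, 221) 20 22 [217, 219, 199] [0.439 0.128]
side puck_a 0.95 (352, 243) 24 22 [235, 209, 0] [0.333 0.066]
side puck_a 0.82 (358, 168) 19 15 [193, 200, 175] [ 0.451 -0.283]
side puck_a 0.71 (320, 296) 28 28 [235, 110, 0] [0.344 0.281]
side puck_a 0.7 (341, 208) 22 20 [193, 200, 174] [ 0.427 -0.062]
side puck_a 0.67 (283, 188) 21 19 [194, 199, 173] [ 0.648 -0.062]
side puck_a 0.64 (383, 183) 22 18 [7, 161, 137] [ 0.339 -0.248]
side puck_a 0.62 (272, 297) 27 27 [192, 200, 174] [0.459 0.343]
side tin 0.56 (312, 245) 27 23 [236, 231, 204] [0.441 0.129]
bay 0.66
[ 0.654  0.038 -0.118] [-0.9  1.2 -0.8 -1.5  0.9 -0.4  0.7  0.6]
```

View pics/b.png

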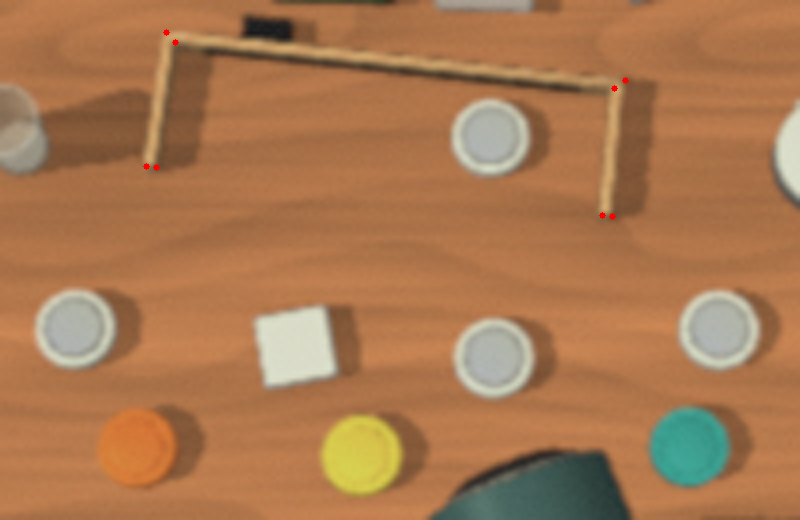

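```bash
python3 - <<'E'
from h import *
s=bot.read_state();R=cv2.Rodrigues(np.array(s['tcp_rot']))[0]
print(s['time'],np.round(s['tool_pos'],4),R.round(3).tolist(),np.degrees(np.arctan2(R[1,1],R[0,1])),s['width'],s['q'])
E
```

```text
0.8 [ 0.2615 -0.6223  0.2313] [[0.922, 0.387, 0.0], [0.387, -0.922, -0.0], [0.0, 0.0, -1.0]] -67.20481744641783 1.0006679434914034 [-1.20989301e+00  2.63856917e-01  1.60399580e+00  4.00243140e-05
  1.27369080e+00 -3.69593895e-02]
```

Emit:
servo_tool --pt "0.9 1 -0.7 0 0 -0.164 0" --pt "0.9 1 -0.7 0 0 -0.164 0" --pt "0.9 1 -0.7 0 0 -0.164 0" --pt "0.9 1 -0.7 0 0 -0.164 0" --pt "0.9 1 -0.7 0 0 -0.164 0" --pt "0.9 1 -0.7 0 0 -0.164 0" --pt "0.9 1 -0.7 0 0 -0.164 0" --newtons 30

```text
time: 1.5
tool_pos: [0.3967, -0.472, 0.1262]
tcp_rot: [3.136, -0.182, -0.001]
wrist_force: [-0.2, -0.8, 0.3]
width: 1.0
grip_force: 0.0
```

Emit:
servo_tool --pt "0.37 1 0 0 0 0 0" --pt "0.37 1 0 0 0 0 0" --pt "0.37 1 0 0 0 0 0" --pt "0.37 1 0 0 0 0 0"

```text
time: 1.9
tool_pos: [0.453, -0.3202, 0.1275]
tcp_rot: [-3.136, 0.182, -0.003]
wrist_force: [0.7, -1.4, 0.1]
width: 0.998
grip_force: 0.0
```

Emit:
servo_tool --pt "0 0.26 -0.35 0 0 0 0" --pt "0 0.26 -0.35 0 0 0 0" --pt "0 0.26 -0.35 0 0 0 0"

```text
time: 2.2
tool_pos: [0.4496, -0.2824, 0.0717]
tcp_rot: [-3.134, 0.183, 0.007]
wrist_force: [0.7, 0.0, 0.6]
width: 0.998
grip_force: 0.0
```

```bash
python3 - <<'E'
from h import *
s=bot.read_state();print(np.round(s['tool_pos'],4),s['time'])
b=[]
for c in('top','side'):
    im=bot.read_camera(c);u,v=pix(c,[.452,-.283,.02]).astype(int)
    b.append(cv2.resize(im[v-40:v+40,u-40:u+40],None,fx=5,fy=5,interpolation=cv2.INTER_CUBIC))
cv2.imwrite('pics/g1.png',np.hstack(b)[:,:,::-1])
E
```

```text
[ 0.4496 -0.2824  0.0717] 2.2
```

View pics/g1.png

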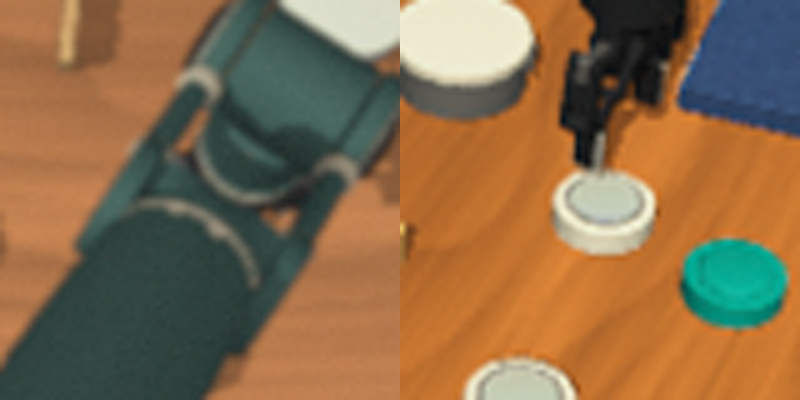

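Emit:
servo_tool --pt "0.01 0 -0.2 0 0 0 0" --pt "0.01 0 -0.3 0 0 0 0" --pt "0.01 0 -0.36 0 0 0 0" --pt "0.01 0 -0.39 0 0 0 0" --pt "0.01 0 -0.42 0 0 0 0" --pt "0.01 0 -0.44 0 0 0 0"

```text
time: 2.9
tool_pos: [0.4539, -0.2838, 0.008]
tcp_rot: [3.136, -0.185, 0.001]
wrist_force: [0.2, -0.4, -0.1]
width: 1.002
grip_force: 0.0
```

No contact force, so I descend the rest of the way, close and lift.

Emit:
servo_tool --pt "0 0 -0.04 0 0 0 0" --pt "0 0 -0.08 0 0 0 0" --pt "0 0 -0.08 0 0 0 0.5" --pt "0 0 -0.08 0 0 0 0.5" --pt "0 0 -0.08 0 0 0 0.5" --pt "0 0 -0.08 0 0 0 0.5"

```text
time: 3.5
tool_pos: [0.4534, -0.2832, -0.0043]
tcp_rot: [-3.136, 0.184, 0.0]
wrist_force: [-0.3, -0.3, -0.9]
width: 0.879
grip_force: 35.5
```

Emit:
servo_tool --pt "0 0 0.3 0 0 0 0.5" --pt "0 0 0.6 0 0 0 0.5" --pt "0.3 0.5 0.65 0 0 0 0.5" --pt "0.6 1 0.65 0 0 0 0.5" --pt "0.6 1 0.65 0 0 0 0.5" --pt "0.6 1 0.65 0 0 0 0.5" --pt "0.6 1 0.65 0 0 0 0.5"

```text
time: 4.2
tool_pos: [0.5452, -0.1305, 0.0937]
tcp_rot: [-3.136, 0.178, -0.002]
wrist_force: [-1.3, -0.8, -0.1]
width: 0.876
grip_force: 36.7
```

Emit:
servo_tool --pt "0.75 1 0 0 0 0 0.5" --pt "0.75 1 0 0 0 0 0.5" --pt "0.75 1 0 0 0 0 0.5" --pt "0.75 1 0 0 0 0 0.5" --pt "0.75 1 0 0 0 0 0.5" --pt "0.75 1 0 0 0 0 0.5"

```text
time: 4.8
tool_pos: [0.6556, 0.0165, 0.0927]
tcp_rot: [3.136, -0.182, -0.002]
wrist_force: [-1.0, 0.0, -1.4]
width: 0.878
grip_force: 36.6
```

Emit:
servo_tool --pt "0 0.27 0 0 0 0 0.5" --pt "0 0.27 0 0 0 0 0.5" --pt "0 0.27 0 0 0 0 0.5"

```text
time: 5.1
tool_pos: [0.6549, 0.0561, 0.093]
tcp_rot: [3.135, -0.184, -0.002]
wrist_force: [0.2, 0.3, -0.4]
width: 0.879
grip_force: 36.7
```

```bash
python3 - <<'E'
from h import *
s=bot.read_state();print(np.round(s['tool_pos'],4),s['time'],s['width'],s['grip_force'])
snap('side','s1.png')
E
```

```text
[0.6549 0.0561 0.093 ] 5.1 0.8787761059493978 36.67228102684021
```

View pics/s1.png

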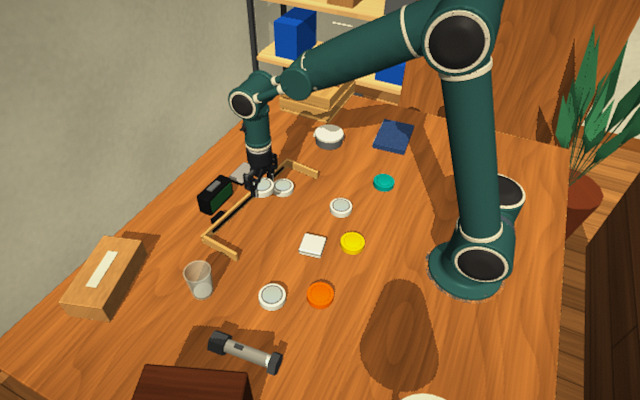

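The puck is in the grip at px (263,187), just beside the one already in the bay at (283,188). I lower, release and rise.

Emit:
servo_tool --pt "0 0 -0.3 0 0 0 0.5" --pt "0 0 -0.5 0 0 0 0.5" --pt "0 0 -0.6 0 0 0 0.5" --pt "0 0 -0.64 0 0 0 0.5" --pt "0 0 -0.64 0 0 0 0.5" --pt "0 0 -0.64 0 0 0 0" --pt "0 0 -0.64 0 0 0 0" --pt "0 0 -0.64 0 0 0 0" --pt "0 0 -0.64 0 0 0 0"

```text
time: 6.05
tool_pos: [0.6567, 0.0573, -0.0018]
tcp_rot: [-3.136, 0.184, -0.003]
wrist_force: [0.2, -0.1, 0.3]
width: 0.997
grip_force: 0.0
```

Emit:
servo_tool --pt "0 0 0.2 0 0 0 0" --pt "0 0 0.6 0 0 0 0" --pt "-0.3 -0.2 0.6 0 0 0 0" --pt "-0.6 -0.4 0.6 0 0 0 0" --pt "-0.8 -0.8 0.6 0 0 0 0" --pt "-0.8 -0.8 0.6 0 0 0 0" --pt "-0.8 -0.8 0.6 0 0 0 0" --pt "-0.8 -0.8 0.6 0 0 0 0"

```text
time: 6.85
tool_pos: [0.5363, -0.063, 0.0878]
tcp_rot: [-3.136, 0.187, -0.002]
wrist_force: [-0.2, -0.2, -0.4]
width: 0.998
grip_force: 0.0
```

Emit:
servo_tool --pt "-0.73 0 0 0 0 0 0" --pt "-0.73 0 0 0 0 0 0" --pt "-0.73 0 0 0 0 0 0" --pt "-0.73 0 -0.3 0 0 0 0" --pt "-0.73 0 -0.3 0 0 0 0" --pt "-0.73 0 -0.3 0 0 0 0" --pt "-0.73 0 -0.3 0 0 0 0"

```text
time: 7.55
tool_pos: [0.4286, -0.0627, 0.0437]
tcp_rot: [3.136, -0.183, 0.004]
wrist_force: [-0.1, 0.3, 0.8]
width: 1.0
grip_force: 0.0
```

Emit:
servo_tool --pt "-0.01 0 -0.1 0 0 0 0" --pt "-0.01 0 -0.16 0 0 0 0" --pt "-0.01 0 -0.2 0 0 0 0" --pt "-0.01 0 -0.23 0 0 0 0" --pt "-0.01 0 -0.24 0 0 0 0"

```text
time: 8.05
tool_pos: [0.425, -0.0628, 0.0061]
tcp_rot: [-3.136, 0.184, 0.0]
wrist_force: [-0.3, 0.3, 0.6]
width: 1.0
grip_force: 0.0
```

Emit:
servo_tool --pt "0 0 -0.04 0 0 0 0" --pt "0 0 -0.07 0 0 0 0" --pt "0 0 -0.07 0 0 0 0.5" --pt "0 0 -0.07 0 0 0 0.5" --pt "0 0 -0.07 0 0 0 0.5" --pt "0 0 -0.07 0 0 0 0.5" --pt "0 0 0.2 0 0 0 0.5" --pt "0 0 0.6 0 0 0 0.5" --pt "0 0 0.6 0 0 0 0.5"

```text
time: 8.95
tool_pos: [0.4293, -0.0636, 0.1017]
tcp_rot: [3.135, -0.184, 0.016]
wrist_force: [1.3, 1.0, -1.0]
width: 0.877
grip_force: 37.7
```

Emit:
servo_tool --pt "0.8 0.8 0 0 0 0 0.5" --pt "0.8 0.8 0 0 0 0 0.5" --pt "0.8 0.8 0 0 0 0 0.5" --pt "0.8 0.8 0 0 0 0 0.5" --pt "0.8 0.8 0 0 0 0 0.5"

```text
time: 9.45
tool_pos: [0.5469, 0.0593, 0.0959]
tcp_rot: [-3.136, 0.18, -0.002]
wrist_force: [0.1, -0.0, -2.6]
width: 0.877
grip_force: 37.5
```

Emit:
servo_tool --pt "0.8 0.8 0 0 0 0 0.5" --pt "0.8 0.8 0 0 0 0 0.5" --pt "0.8 0.8 0 0 0 0 0.5" --pt "0.8 0.8 0 0 0 0 0.5" --pt "0.8 0.8 0 0 0 0 0.5" --pt "0.8 0.8 0 0 0 0 0.5"

```text
time: 10.05
tool_pos: [0.6635, 0.1762, 0.0949]
tcp_rot: [3.135, -0.184, -0.005]
wrist_force: [-1.0, -0.1, -1.6]
width: 0.875
grip_force: 37.5
```

```bash
python3 - <<'E'
from h import *
s=bot.read_state();print(np.round(s['tool_pos'],4),s['time'],s['width'],s['grip_force'])
snap('side','s2.png')
E
```

```text
[0.6635 0.1762 0.0949] 10.05 0.8753059532080183 37.49260067939758
```

View pics/s2.png

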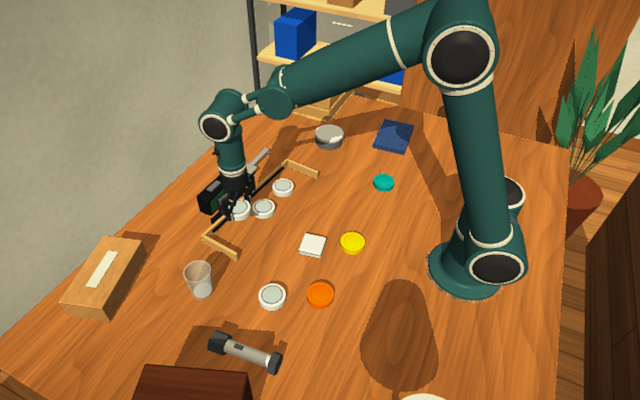

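The second puck is held at px (240,210). The first placed one lies flat at (264,208) inside the bay. I lower and release.

Emit:
servo_tool --pt "0.02 0 -0.3 0 0 0 0.5" --pt "0.02 0 -0.5 0 0 0 0.5" --pt "0.02 0 -0.6 0 0 0 0.5" --pt "0.02 0 -0.65 0 0 0 0.5" --pt "0.02 0 -0.65 0 0 0 0.5" --pt "0.02 0 -0.65 0 0 0 0" --pt "0.02 0 -0.65 0 0 0 0" --pt "0.02 0 -0.65 0 0 0 0" --pt "0.02 0 -0.65 0 0 0 0"

```text
time: 11.0
tool_pos: [0.669, 0.1775, 0.0002]
tcp_rot: [-3.136, 0.184, -0.003]
wrist_force: [0.3, 0.2, 0.6]
width: 0.999
grip_force: 0.0
```

Emit:
servo_tool --pt "0 0 0.2 0 0 0 0" --pt "0 0 0.7 0 0 0 0" --pt "-0.3 -0.5 1 0 0 0 0" --pt "-0.8 -1 1 0 0 0 0" --pt "-0.8 -1 1 0 0 0 0" --pt "-0.8 -1 1 0 0 0 0" --pt "-0.8 -1 1 0 0 0 0" --pt "-0.8 -1 1 0 0 0 0"

```text
time: 11.8
tool_pos: [0.5479, 0.0263, 0.15]
tcp_rot: [-3.136, 0.188, -0.004]
wrist_force: [0.6, -0.2, -0.1]
width: 0.999
grip_force: 0.0
```

```bash
python3 - <<'E'
from h import *
s=bot.read_state();print(np.round(s['tool_pos'],4),s['time'],s['wrist_force'])
snap('side','s3.png')
c,sn=np.cos(-.118),np.sin(-.118)
for r in bot.trace('puck_a','side'):
    v,u=np.nonzero(r['mask']);p=ground('side',u.mean(),v.mean(),.014)[:2];d=p-[.654,.038]
    print((round(u.mean()),round(v.mean())),p.round(3),'local',np.round([c*d[0]+sn*d[1],-sn*d[0]+c*d[1]],3))
E
```

```text
[0.5479 0.0263 0.15  ] 11.8 [ 0.60245921 -0.19380408 -0.11702186]
(273, 297) [0.458 0.342] local [-0.23   0.279]
(383, 183) [ 0.341 -0.248] local [-0.277 -0.32 ]
(282, 190) [ 0.647 -0.053] local [ 0.003 -0.091]
(240, 232) [0.669 0.179] local [-0.002  0.142]
(320, 296) [0.343 0.28 ] local [-0.338  0.204]
(264, 209) [0.655 0.059] local [-0.002  0.021]
```

View pics/s3.png

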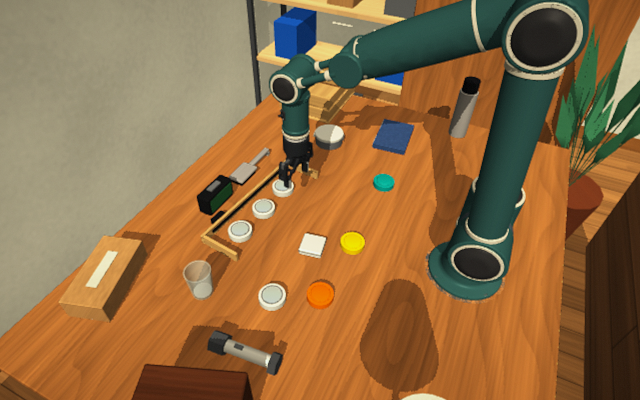

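The three pucks lie flat in the bay at px (282,188), (264,209) and (240,232). The fourth is outside at (273,297) and nothing else has moved. The gripper hangs clear at 150 mm, so I hand the job in.

```bash
python3 -c "
from workcell import bot
print(bot.finish_job())"
```

```text
the job is handed in; nothing more can be done
None
```

The job is handed in: by the last camera check, three puck lights lie flat inside the bay and the fourth is outside on the plank, with the tumbler, torch, round box and book left where they were; no verdict came back.

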